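# Set the globe valve two turns open with its crank handle

### The arm

A 7-joint arm with a two-finger parallel gripper is mounted at the origin on the work surface. World frame = base frame: x ahead of the robot, y to its left, z up, the work surface at z = 0. Lengths are in mm, angles in rad, forces in N, time in s.
With the tool pointing down it reaches from about 400 to 875 mm from the base axis. Payload 4.4 kg.
Tool frame: the origin (TCP) lies at the very end of the fingers, on their centre line; the grasp point (between the pads) lies 19 mm behind it; z points along the fingers, y is the direction in which the jaws open and shut (so a half turn about z gives the same grasp; the last joint's range is limited). The gripper opens to 85 mm and grips with 20 to 120 N. Pads are 22 mm wide; open, the fingers measure 114 mm over their backs; the gripper's body (76 mm by 85 mm) begins 54 mm behind the grasp point. The pads swing forward as they close: fully open they stand 13 mm farther back than shut.
Start: joints at [-1.399, 0.628, 0.038, 1.517, -0.027, 0.996, -0.02], TCP at [153.092, 631.728, 231.313] pointing down, gripper open.
Joint ranges: [-3.06, 3.06], [-0.37, 2.12], [-1.25, 1.32], [0.18, 2.47], [-1.1, 4.24], [0.23, 1.98], [-2.94, 2.94]. Speed limits (rad/s): [2.57, 2.57, 3.14, 3.14, 3.14, 3.14, 3.14].

### API

Orientations are given as [roll, pitch, yaw] about the fixed x, y, z axes, in that order (R = Rz(yaw) Ry(pitch) Rx(roll)).
In Python, from cell import read_state, get_image, finish_job gives the robot as it stands.
- The arm moves only by the tool carry_out, never from a script. Its argument "series" is a list that holds one entry, the list of rows, each a list of 7 numbers: the shift along the tool's x, y, z in cm, then the turn, a rotation vector about the tool's x, y, z in rad, then the finger opening in cm, from 0 to 8.54. In form: [[[x, y, z, wx, wy, wz, grip], ...]]. A call has 1 to 5 rows; each row is the pose to reach, as a shift and turn from the pose commanded when the call began, along the tool's axes at that moment; what a row does not reach only later rows make up. A row lasts 1/12 s, in which the tool goes at most 41.7 mm and 7.16 degrees, less where a joint would pass 70% of its speed; a pose out of reach is approached as far as the arm can. A call with a gripper value outside its range is refused whole. The fingers move at their own pace and stop on an object; the grip force is fixed at half the most. Time passes only in rows, so rows that repeat a pose let the fingers close. It gives the time, the measured TCP pose, the force and the opening at its end, in the units of the state.
- read_state(): the state, without advancing time (a new reading comes with each control period).
- get_image(name): name is "scene" or "top"; returns a dict with "img" (384x512x3 uint8, blue, green, red), "z_map" (384x512 float32, mm along the optical axis (not along the pixel's ray), 0 where there is no reading), "mtx" (3x3 intrinsics, pixels), "dist" ([k1, k2, p1, p2, k3] as OpenCV has them; the pictures are not rectified), "T" (4x4, takes a point from camera to world coordinates). Camera axes: x right, y down, z forward; pixel columns grow to the right and rows downward; lengths in mm; the calibration is good to about 2 mm. A picture is of the moment at which its call begins.
- finish_job(): hands the job in, once; it reports no verdict.
The state is a dict: "clock": time; "qpos": joint angles; "qd": joint speeds; "tau": joint torques, N m; "eef_pos": TCP position; "tool_rot": TCP orientation; "force": force on the tool from outside, world axes, zero at the start; "torque": the same for the moment, N m; "width": finger opening in mm.
Only numpy, scipy, OpenCV 4.12 (cv2) and the standard library are available. Lean on these libraries where they do the work, as an engineer would, in place of code of your own. Each camera call takes 0.05 s, during which the arm holds its last target.

### The job

Take the loose wooden crank handle out of the tool block, drop its steel pin through the hole in the rim of the valve's handwheel and push it fully home. Using the handle, wind the valve shut (clockwise from above) until it comes up against its stop, then back it off exactly two full turns. Stay on the valve: finish with the gripper still holding the handle in the wheel, and leave the awl and the other things on the bench where they are.

Things in the scene. Friction and masses are not known exactly. Their poses are not given: they have to be found in the camera images.
- valve_wheel (a joint): Turn of the valve's dark cast-iron handwheel about its vertical stem, rad: 0 = shut against the stop, growing as it opens, counter-clockwise from above (one turn = 6.28). It starts between a fifth of a turn and one turn open and can open to four turns; it stays where it is left, takes about 4 N at the handle to turn, and does not rise or sink. The stop is hard.
- wheel_centre (a point): On the handwheel's axis, level with the top of the handle boss, 156 mm above the bench. The wheel is 126 mm across, with a 14 mm thick round rim, three spokes and a round boss on the rim with a vertical hole through it; the nut at its centre stands 10 mm above this point. The bronze valve, pipe and small gauge below stay under 125 mm and are fixed with their 150 x 320 mm timber base, 20 mm thick, beyond whose ends two hose tails stand out 18 mm.
- handle_hole (a point): Centre of the mouth of the vertical hole for the crank handle, at the top of the boss on the handwheel's rim, 56 mm from the wheel's axis; it goes round with the wheel. Hole 15 mm in diameter, 18 mm deep and open below; the boss is 28 mm across.
- handle_grip (a point): Middle of the crank handle's grip, 42 mm above its shoulder; z is the handle's axis, up from pin to grip. The handle is loose, 0.08 to 0.15 kg: a straight pale wooden grip 26 mm in diameter and 75 mm long, on a 25 mm steel collar 5 mm thick, with a steel pin 12 mm in diameter and 30 mm long below it, its tip tapered to 8 mm. It is 110 mm long in all and turns freely in the hole. At the start it stands upright in one of the two holes of the tool block.
- handle_shoulder (a point): Underside of the crank handle's collar, where its pin begins, on its axis: fully home in the wheel it lies at the mouth of the hole.
- crank_handle: The crank handle itself; its origin is the shoulder, the same point as handle_shoulder.
- tool_block: Fixed wooden tool block, 170 x 60 x 45 mm high, origin under its centre, x along its length; two upright holes 15 mm in diameter and 40 mm deep lie 40 mm either side of its middle along x. One holds the crank handle, the other the awl, 80 mm apart.
- awl_grip (a point): Middle of the awl standing in the other hole of the tool block, 35 mm above the block's top: dark, pear-shaped wooden handle up to 32 mm in diameter, brass ferrule, 63 mm high above the block and so shorter than the crank handle. To be left alone.
- drill: Cordless drill lying on its side, about 180 x 190 x 62 mm, origin on the bench under its motor housing. To be left alone.
- offcut: Timber offcut 110 x 45 x 45 mm with a steel angle and a 40 mm dowel stub, origin under its centre. To be left alone.
- spool: Wooden spool 52 mm in diameter, 50 mm high, origin under its centre. To be left alone.
Things that resemble listed ones, but are neither listed nor needed, are in the scene too. Leave any green or red look-alike of the crank_handle alone.

How it is judged:
By the outcome, as a careful person would: the job done as asked, in the order asked, and still so for the second after the job is handed in, while the arm keeps its last pose, push and grip.
It also fails if it takes over 72 s, if anything falls off the work surface, if the arm or the gripper's body presses on something with over 40 N, if the wrist force passes 120 N, or if a joint passes its speed limit or range.

## Working session

There is one attempt and no reset: what is moved stays moved. The work goes in short steps, Python scripts to look and compute and a tool call to move; the robot and the scene stay as the last step left them, time stands still between calls to the robot, and variables do not carry over. Pictures are saved under pics/ and viewed, and the job is handed in when it is done.

Besides the shell and the picture viewer there is one more tool, called after "Request:" by a JSON object that holds its "fn" and its "kwargs". carry_out: Moves the arm, as the interface text tells. Its arguments: {"type":"object","properties":{"series":{"type":"array","items":{"type":"array","items":{"type":"array","items":{"type":"number"}}}}},"required":["series"]}

```bash
mkdir -p pics; ls
cat > h.py <<'E'
import numpy as np, cv2
from cell import read_state, get_image, finish_job
from scipy.spatial.transform import Rotation as R
def snap(name,fn):
    d=get_image(name); cv2.imwrite('pics/'+fn+'.png',d['img']); np.savez('pics/'+fn+'.npz',**{k:np.asarray(v) for k,v in d.items()}); return d
def load(fn): return dict(np.load('pics/'+fn+'.npz'))
def pt(d,u,v,z=None):
    if z is None: z=float(d['z_map'][int(round(v)),int(round(u))])
    n=cv2.undistortPoints(np.array([[[u,v]]],float),d['mtx'],d['dist'])[0,0]
    return (d['T']@np.array([n[0]*z,n[1]*z,z,1]))[:3]
def pth(d,u,v,h):
    n=cv2.undistortPoints(np.array([[[u,v]]],float),d['mtx'],d['dist'])[0,0]
    r=d['T'][:3,:3]@np.array([n[0],n[1],1]); o=d['T'][:3,3]
    return o+r*(h-o[2])/r[2]
def proj(d,p):
    T=np.linalg.inv(d['T']); return cv2.projectPoints(np.array([p],float),cv2.Rodrigues(T[:3,:3])[0],T[:3,3],d['mtx'],d['dist'])[0][0,0]
def crop(fn,u0,v0,u1,v1,k):
    im=cv2.imread('pics/'+fn+'.png')[v0:v1,u0:u1]; cv2.imwrite('pics/'+fn+'_c%d_%d.png'%(u0,v0),cv2.resize(im,None,fx=k,fy=k,interpolation=cv2.INTER_CUBIC))
E
python3 - <<'E'
from h import *
for n in('scene','top'):
    d=snap(n,n+'0'); print(n,d['T'].round(3).tolist(),d['mtx'].round(1).tolist())
print(read_state())
E
```

```text
pics
scene [[0.824, 0.438, -0.36, 1066.657], [0.566, -0.651, 0.506, -670.036], [-0.013, -0.621, -0.784, 1118.728], [0.0, 0.0, 0.0, 1.0]] [[443.9, 0.0, 255.2], [0.0, 443.9, 196.6], [0.0, 0.0, 1.0]]
top [[0.004, -0.989, 0.146, 429.723], [-1.0, -0.004, 0.005, -43.039], [-0.004, -0.146, -0.989, 1440.719], [0.0, 0.0, 0.0, 1.0]] [[408.0, 0.0, 257.4], [0.0, 408.0, 181.3], [0.0, 0.0, 1.0]]
{'clock': 0.1, 'qpos': array([-1.39878857,  0.62924952,  0.03842838,  1.51827567, -0.02700228,
        0.9963186 , -0.019997  ]), 'qd': array([-0.00018655, -0.00184103, -0.00079802, -0.00245117,  0.00127301,
        0.00178996,  0.00167099]), 'tau': array([ 3.45445951e-03, -5.64515233e+01,  1.23090148e+00, -1.93966770e+01,
        1.14013773e-02,  5.47544769e-03,  1.18989516e-05]), 'eef_pos': array([152.94831682, 631.16150902, 230.48097347]), 'tool_rot': array([-3.13985884e+00,  6.11251035e-06,  2.90379974e+00]), 'force': array([-0.86331562, -0.02636728,  0.19904819]), 'torque': array([-0.04161743, -0.02678555, -0.00543301]), 'width': 85.28639115814576}
```

View pics/scene0.png

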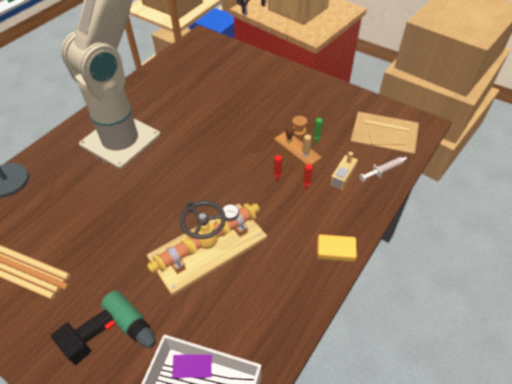

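View pics/top0.png

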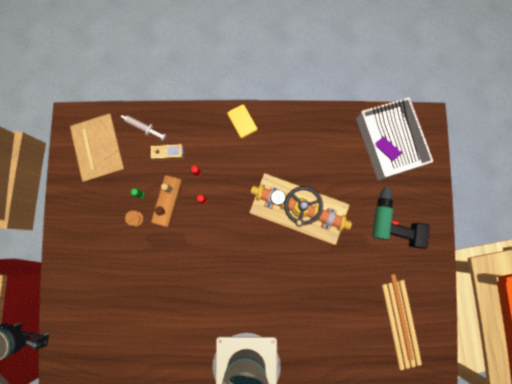

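Run:
```python
from h import *
crop('top0',110,140,220,240,6);crop('scene0',255,100,365,200,6);crop('top0',240,160,360,255,6)
```

```text
(no output)
```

View pics/top0_c110_140.png

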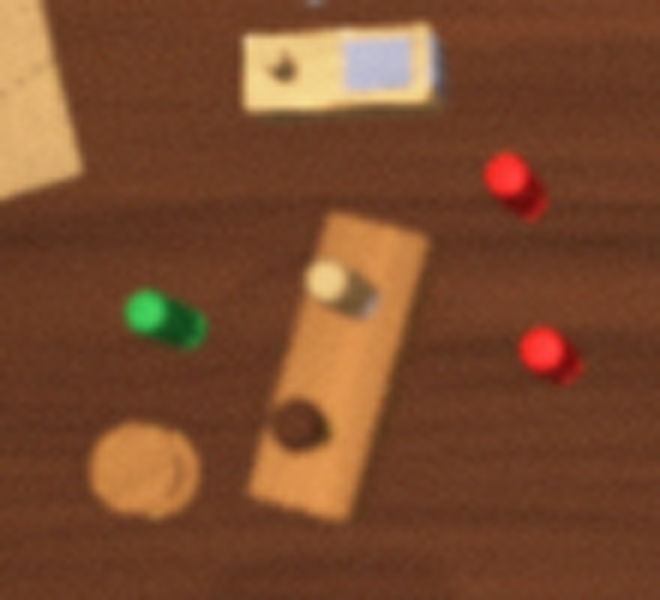

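View pics/scene0_c255_100.png

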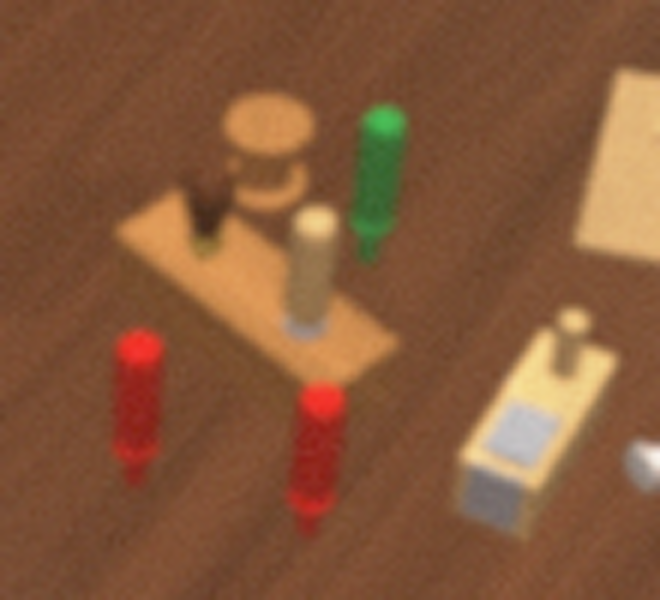

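View pics/top0_c240_160.png

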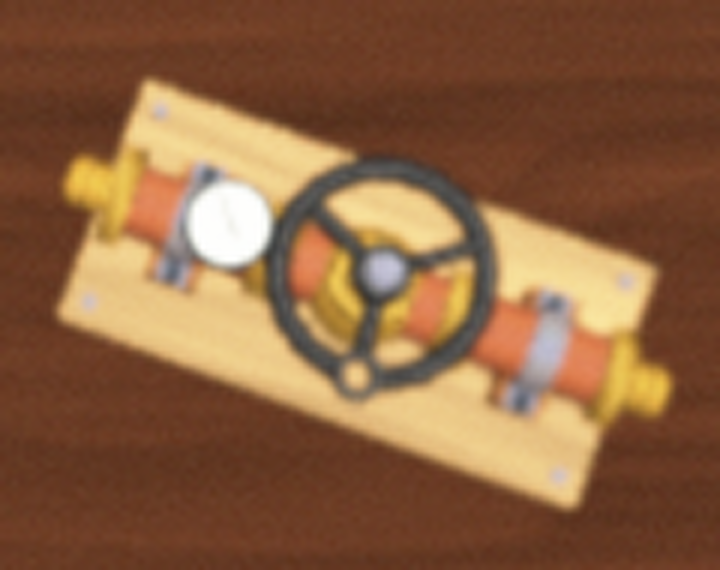

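Run:
```python
from h import *
t=load('top0'); s=load('scene0')
f=lambda u0,v0,x,y:(u0+(x+.5)/6-.5,v0+(y+.5)/6-.5)
a=lambda l,x:print(l,np.round(x,1))
a('handle top T',pth(t,*f(110,140,328,282),125))
a(' depth',pt(t,*f(110,140,328,282)))
a('handle top S',pth(s,*f(255,100,316,221),125)); a(' depth',pt(s,*f(255,100,316,221)))
a('collar bottom S',pth(s,*f(255,100,305,327),47))
a('awl top T',pth(t,*f(110,140,298,424),108))
c=[pth(t,*f(110,140,*q),45) for q in[(330,213),(428,236),(347,520),(250,493)]]
for q in c:a('block',q)
a('block c',np.mean(c,0))
a('nut T',pth(t,*f(240,160,382,272),166)); 
h=pth(t,*f(240,160,357,376),156);a('hole T',h)
a('depth nut',pt(t,*f(240,160,382,272)))
# rim circle fit T at mid height
q=[pth(t,*f(240,160,*q),149) for q in[(268,268),(496,275),(385,157),(305,190),(465,190),(440,380)]]
q=np.array(q)[:,:2];A=np.c_[2*q,np.ones(len(q))];x=np.linalg.lstsq(A,(q**2).sum(1),rcond=None)[0]
a('rim centre',x[:2]);a('r',np.sqrt(x[2]+x[:2]@x[:2]))
crop('scene0',140,190,270,290,6)
```

```text
handle top T [605.  268.9 125. ]
 depth [604.8 268.6 126.3]
handle top S [609.4 266.  125. ]
 depth [608.3 268.2 122.6]
collar bottom S [610.9 263.6  47. ]
awl top T [528.5 286.8 108. ]
block [656.2 288.2  45. ]
block [642.8 230.1  45. ]
block [478.4 272.1  45. ]
block [493.2 329.1  45. ]
block c [567.6 279.9  45. ]
nut T [ 543.2 -180.7  166. ]
hole T [ 489.4 -168.2  156. ]
depth nut [ 543.4 -181.1  163.2]
rim centre [ 543.6 -183.6]
r 61.8
```

View pics/scene0_c140_190.png

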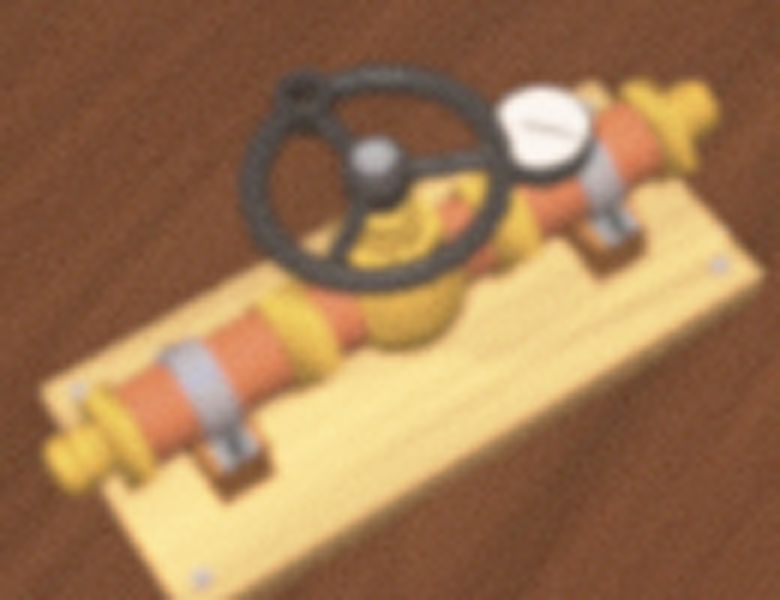

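```bash
cat >> h.py <<'E'
def tw(d): # world delta mm -> tool cm
    return (R.from_euler('xyz',read_state()['tool_rot']).inv().apply(d)/10).round(2)
def st():
    s=read_state(); print('t',round(s['clock'],2),'pos',s['eef_pos'].round(1),'rot',s['tool_rot'].round(4),'F',s['force'].round(1),'M',s['torque'].round(2),'w',round(s['width'],1),'q',s['qpos'].round(2))
E
python3 - <<'E'
from h import *
t=load('top0'); s=load('scene0')
f=lambda u0,v0,x,y:(u0+(x+.5)/6-.5,v0+(y+.5)/6-.5)
print('nut S',pth(s,*f(140,190,377,155),166),'hole S',pth(s,*f(140,190,302,92),156))
for q in [(148,313),(508,176),(543,350)]: print(pth(t,*f(110,140,*q),110).round())
print(tw(np.array([607,268.5,231.3])-[153.1,631.7,231.3]))
E
```

```text
nut S [ 549.02410521 -185.61597375  166.        ] hole S [ 493.01721747 -171.91664536  156.        ]
[589. 373. 110.]
[667. 174. 110.]
[570. 152. 110.]
[-5.267e+01 -2.461e+01  4.000e-02]
```

Request:
{"fn": "carry_out", "kwargs": {"series": [[[-3.5,-1.64,0,0,0,0,7],[-7.0,-3.28,0,0,0,0,7],[-10.5,-4.92,0,0,0,0,7],[-14.0,-6.56,0,0,0,0,7],[-17.5,-8.2,0,0,0,0,7]]]}}

```text
clock: 0.52
eef_pos: [304.8, 509.2, 230.9]
tool_rot: [-3.141, -0.0, 2.904]
force: [0.6, 0.8, 0.8]
width: 69.8
```

```bash
python3 -c "
from h import *
st()"
```

```text
t 0.52 pos [304.8 509.2 230.9] rot [-3.1407e+00 -1.0000e-04  2.9042e+00] F [0.6 0.8 0.8] M [ 0.   -0.05 -0.02] w 69.8 q [-1.1   0.55  0.04  1.68 -0.02  0.91  0.28]
```

Request:
{"fn": "carry_out", "kwargs": {"series": [[[-3.5,-1.64,0,0,0,0,7],[-7.0,-3.28,0,0,0,0,7],[-10.5,-4.92,0,0,0,0,7],[-14.0,-6.56,0,0,0,0,7],[-17.5,-8.2,0,0,0,0,7]]]}}

```text
clock: 0.93
eef_pos: [455.6, 388.3, 231.0]
tool_rot: [-3.141, -0.001, 2.904]
force: [-0.4, -0.5, 0.2]
width: 69.7
```

Request:
{"fn": "carry_out", "kwargs": {"series": [[[-3.5,-1.64,0,0,0,0,7],[-7.0,-3.28,0,0,0,0,7],[-10.5,-4.92,0,0,0,0,7],[-14.0,-6.56,0,0,0,0,7],[-17.5,-8.2,0,0,0,0,7]]]}}

```text
clock: 1.35
eef_pos: [606.3, 267.4, 230.9]
tool_rot: [-3.141, -0.001, 2.904]
force: [0.5, 1.1, 0.7]
width: 69.7
```

```bash
python3 -c "
from h import *
st()
for n in('top','scene'): d=snap(n,n+'1')
crop('scene1',240,50,370,180,5);crop('top1',110,140,220,240,6)
st()"
```

```text
t 1.35 pos [606.3 267.4 230.9] rot [-3.1411e+00 -8.0000e-04  2.9038e+00] F [0.5 1.1 0.7] M [ 0.01 -0.02  0.05] w 69.7 q [-0.48  0.65  0.04  1.48 -0.03  1.02  0.9 ]
t 1.45 pos [611.2 260.2 230.6] rot [-3.137   0.0051  2.8927] F [-0.1 -1.  -0.3] M [-0.04  0.   -0.05] w 70.2 q [-0.48  0.65  0.05  1.48 -0.03  1.02  0.9 ]
```

View pics/scene1_c240_50.png

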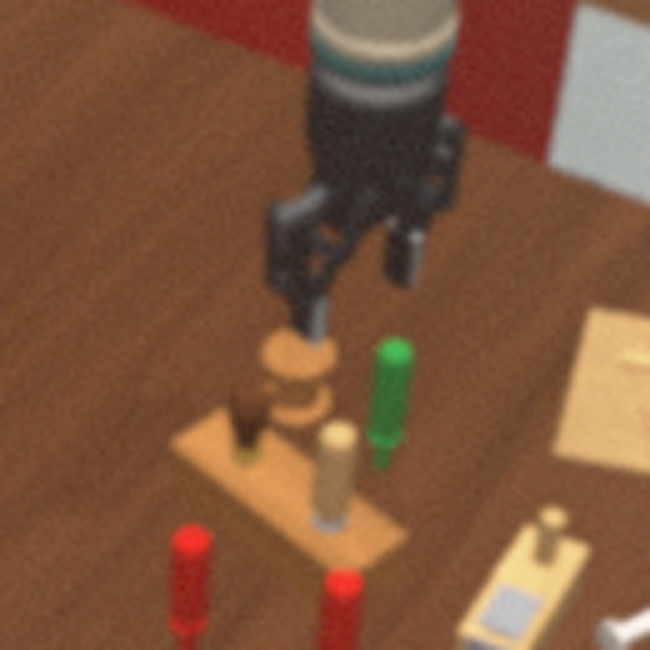

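View pics/top1_c110_140.png

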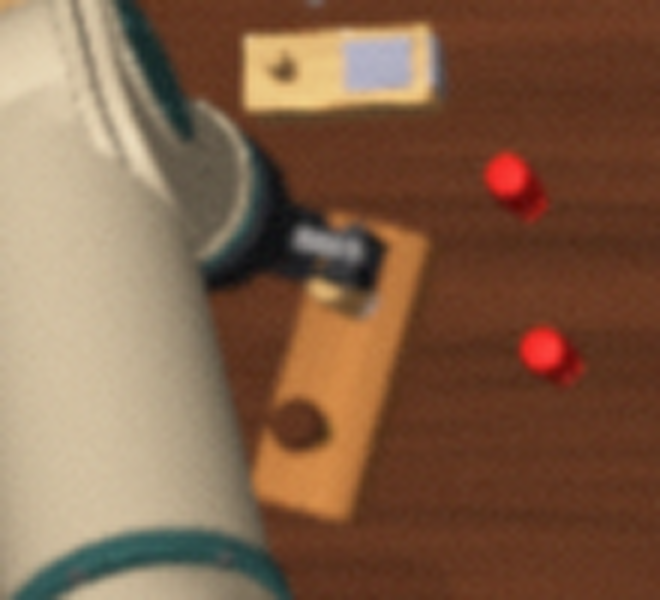

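Request:
{"fn": "carry_out", "kwargs": {"series": [[[0,0,2,0,0,0,7],[0,0,4,0,0,0,7],[0,0,6,0,0,0,7],[0,0,7,0,0,0,7],[0,0,7,0,0,0,7]]]}}

```text
clock: 1.87
eef_pos: [603.3, 268.3, 158.3]
tool_rot: [-3.138, -0.005, 2.904]
force: [-0.6, -0.2, 0.1]
width: 69.9
```

```bash
python3 -c "
from h import *
st()
d=snap('scene','scene2')
st()
crop('scene2',260,80,350,170,7)
for y in(-35,0,35):
  for z in (0,):
    s=read_state();p=s['eef_pos']+R.from_euler('xyz',s['tool_rot']).apply([0,y,0]);print(y,(proj(d,p)-[260,80])*7)
print((proj(d,[607,268.5,125])-[260,80])*7)
"
```

```text
t 1.87 pos [603.3 268.3 158.3] rot [-3.1379 -0.0046  2.9039] F [-0.6 -0.2  0.1] M [-0.01  0.03 -0.03] w 69.9 q [-0.48  0.72  0.04  1.55 -0.03  0.87  0.9 ]
t 1.92 pos [604.4 268.7 160.1] rot [-3.1398e+00 -2.3000e-03  2.9039e+00] F [-0.8 -0.7  0.3] M [-0. -0. -0.] w 69.7 q [-0.48  0.72  0.04  1.55 -0.03  0.87  0.9 ]
-35 [275.48720737 366.7079724 ]
0 [330.58645684 329.94196093]
35 [384.60200555 293.89245521]
[329.03597128 389.64240796]
```

View pics/scene2_c260_80.png

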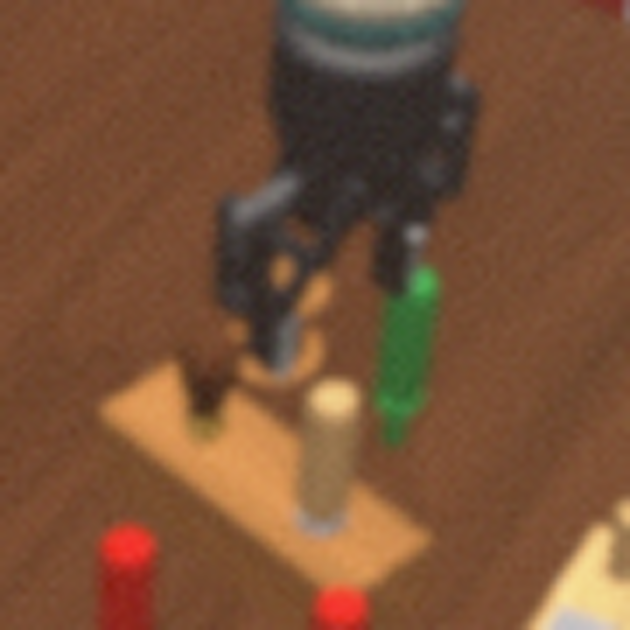

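Request:
{"fn": "carry_out", "kwargs": {"series": [[[-0.2,0,2,0,0,0,7],[-0.2,0,4,0,0,0,7],[-0.2,0,6,0,0,0,7],[-0.2,0,8,0,0,0,7],[-0.2,0,8.5,0,0,0,7]]]}}

```text
clock: 2.33
eef_pos: [606.3, 268.2, 74.7]
tool_rot: [-3.14, -0.002, 2.904]
force: [-2.0, 0.1, 0.5]
width: 69.7
```

Request:
{"fn": "carry_out", "kwargs": {"series": [[[0,0,0,0,0,0,5],[0,0,0,0,0,0,4],[0,0,0,0,0,0,3],[0,0,0,0,0,0,2.4],[0,0,0,0,0,0,2]]]}}

```text
clock: 2.75
eef_pos: [608.6, 269.1, 78.3]
tool_rot: [3.139, 0.003, 2.904]
force: [-0.0, -0.4, 6.3]
width: 24.4
```

```bash
python3 -c "
from h import *
st()
d=snap('scene','scene3')
st()
crop('scene3',260,80,350,170,7)
"
```

```text
t 2.75 pos [608.6 269.1  78.3] rot [3.1394e+00 2.6000e-03 2.9038e+00] F [-0.  -0.4  6.3] M [-0.06  0.1   0.02] w 24.4 q [-0.48  0.83  0.03  1.59 -0.04  0.72  0.9 ]
t 2.8 pos [608.6 269.1  78.3] rot [3.1395e+00 2.6000e-03 2.9038e+00] F [-1.1  0.2  6.3] M [-0.03  0.14 -0.01] w 24.9 q [-0.48  0.83  0.03  1.59 -0.04  0.72  0.9 ]
```

View pics/scene3_c260_80.png

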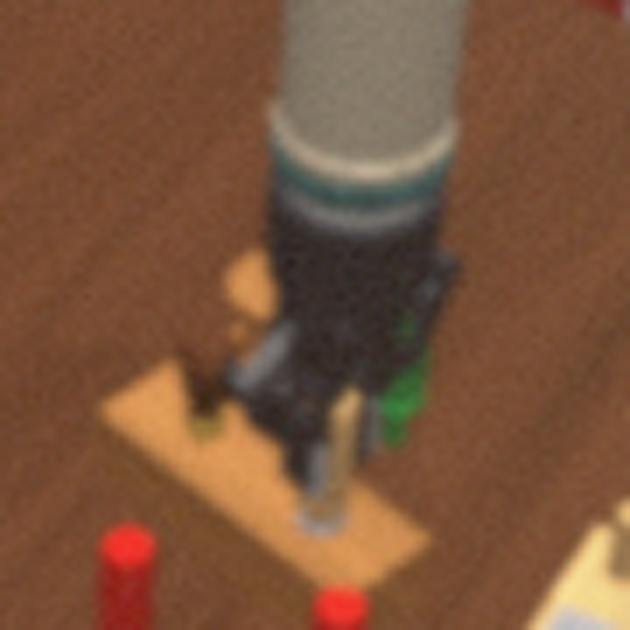

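Request:
{"fn": "carry_out", "kwargs": {"series": [[[0,0,-1,0,0,0,2],[0,0,-3,0,0,0,2],[0,0,-6,0,0,0,2],[0,0,-10,0,0,0,2],[0,0,-14,0,0,0,2]]]}}

```text
clock: 3.22
eef_pos: [606.3, 268.0, 217.5]
tool_rot: [-3.14, -0.002, 2.904]
force: [-0.0, -0.0, -0.3]
width: 24.9
```

Request:
{"fn": "carry_out", "kwargs": {"series": [[[0,0,-2,0,0,0,2],[0,0,-3,0,0,0,2],[0,0,-3,0,0,0,2],[0,0,-3,0,0,0,2],[0,0,-3,0,0,0,2]]]}}

```text
clock: 3.63
eef_pos: [605.9, 267.9, 244.0]
tool_rot: [-3.139, -0.004, 2.904]
force: [-0.2, -0.8, -1.5]
width: 25.2
```

```bash
python3 -c "
from h import *
st()
d=snap('scene','scene4')
st()
crop('scene4',250,20,370,140,6)
p=read_state()['eef_pos']; s=read_state()
for dz in (33.3,63.3,-46.7):
  print(dz,(proj(d,p+[0,0,-dz])-[250,20])*6)
"
```

```text
t 3.63 pos [605.9 267.9 244. ] rot [-3.1388 -0.0035  2.9038] F [-0.2 -0.8 -1.5] M [0.01 0.01 0.02] w 25.2 q [-0.48  0.64  0.04  1.46 -0.03  1.05  0.9 ]
t 3.68 pos [605.9 267.9 243.8] rot [-3.1387 -0.0037  2.9039] F [-1.1  0.1 -1.3] M [ 0.02 -0.01 -0.  ] w 25.1 q [-0.48  0.64  0.04  1.46 -0.03  1.05  0.9 ]
33.3 [352.97696615 570.83898684]
63.3 [348.15521941 615.38691143]
-46.7 [366.73686322 443.94824248]
```

View pics/scene4_c250_20.png

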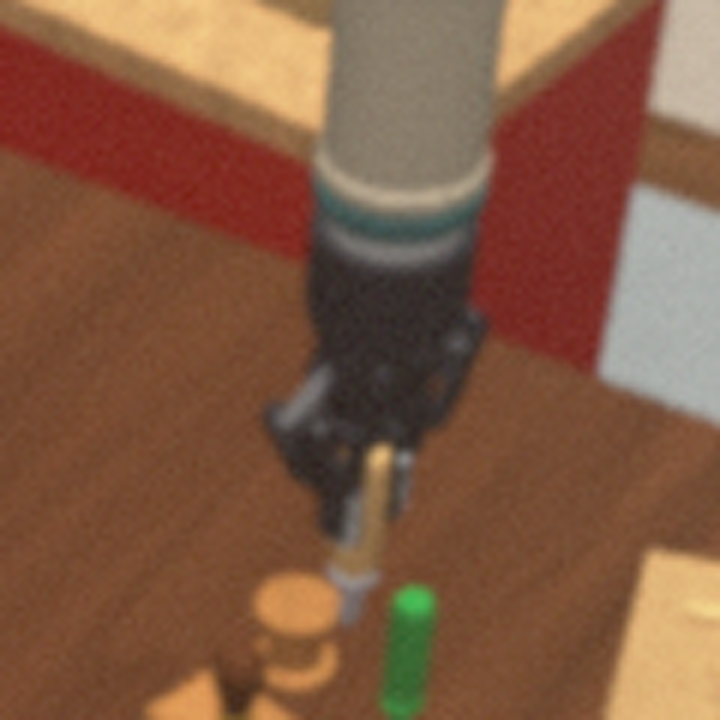

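```bash
python3 -c "
from h import *
print(tw(np.array([-113.9,-437.4,0])))"
```

```text
[  0.77 -45.19   0.14]
```

Request:
{"fn": "carry_out", "kwargs": {"series": [[[0.0,-1.5,0,0,0,0,2],[0.1,-4.5,0,0,0,0,2],[0.15,-8,0,0,0,0,2],[0.2,-11.5,0,0,0,0,2],[0.25,-15,0,0,0,0,2]]]}}

```text
clock: 4.1
eef_pos: [567.9, 121.8, 244.3]
tool_rot: [-3.14, -0.003, 2.905]
force: [0.3, -0.7, -0.7]
width: 24.4
```

Request:
{"fn": "carry_out", "kwargs": {"series": [[[0.05,-3.5,0,0,0,0,2],[0.1,-7,0,0,0,0,2],[0.15,-10.5,0,0,0,0,2],[0.2,-14,0,0,0,0,2],[0.25,-17.5,0,0,0,0,2]]]}}

```text
clock: 4.52
eef_pos: [524.2, -47.6, 244.7]
tool_rot: [-3.141, -0.003, 2.904]
force: [0.7, -0.5, -0.8]
width: 24.6
```

Request:
{"fn": "carry_out", "kwargs": {"series": [[[0.05,-3.5,0,0,0,0,2],[0.1,-7,0,0,0,0,2],[0.2,-10,0,0,0,0,2],[0.27,-12,0,0,0,0,2],[0.27,-12.7,0,0,0,0,2]]]}}

```text
clock: 4.93
eef_pos: [490.8, -173.1, 244.9]
tool_rot: [-3.139, -0.003, 2.898]
force: [0.5, -0.6, -1.4]
width: 24.6
```

Request:
{"fn": "carry_out", "kwargs": {"series": [[[0,0,0,0,0,0,2],[0,0,0,0,0,0,2],[0,0,0,0,0,0,2],[0,0,0,0,0,0,2],[0,0,0,0,0,0,2]]]}}

```text
clock: 5.35
eef_pos: [493.8, -167.4, 246.2]
tool_rot: [3.141, -0.0, 2.906]
force: [0.2, 0.6, -1.9]
width: 24.8
```

```bash
python3 -c "
from h import *
st()
d=snap('scene','scene5');t=snap('top','top5')
st()
crop('scene5',150,150,250,250,7);crop('top5',240,160,360,255,6)
p=read_state()['eef_pos']
for dz in (33.3,63.3):
  print(dz,(proj(d,p+[0,0,-dz])-[150,150])*7)
"
```

```text
t 5.35 pos [ 493.8 -167.4  246.2] rot [ 3.1410e+00 -2.0000e-04  2.9064e+00] F [ 0.2  0.6 -1.9] M [-0.    0.01  0.01] w 24.8 q [ 0.22  0.43  0.07  1.86 -0.04  0.86  1.65]
t 5.45 pos [ 493.7 -168.   246.3] rot [ 3.1413 -0.      2.9055] F [-0.6 -1.5 -0.1] M [-0.04  0.05 -0.  ] w 24.3 q [ 0.22  0.43  0.07  1.86 -0.04  0.86  1.65]
33.3 [268.022766  286.4995829]
63.3 [278.25973305 335.79503453]
```

View pics/scene5_c150_150.png

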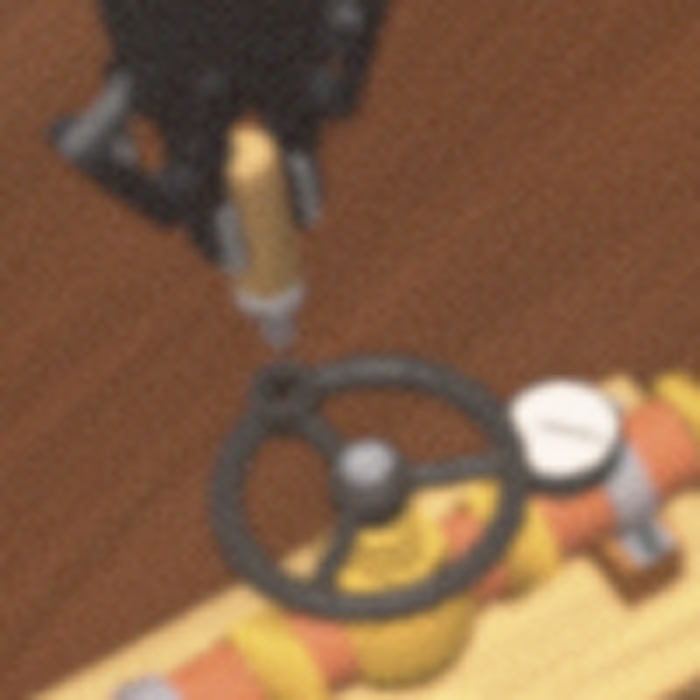

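View pics/top5_c240_160.png

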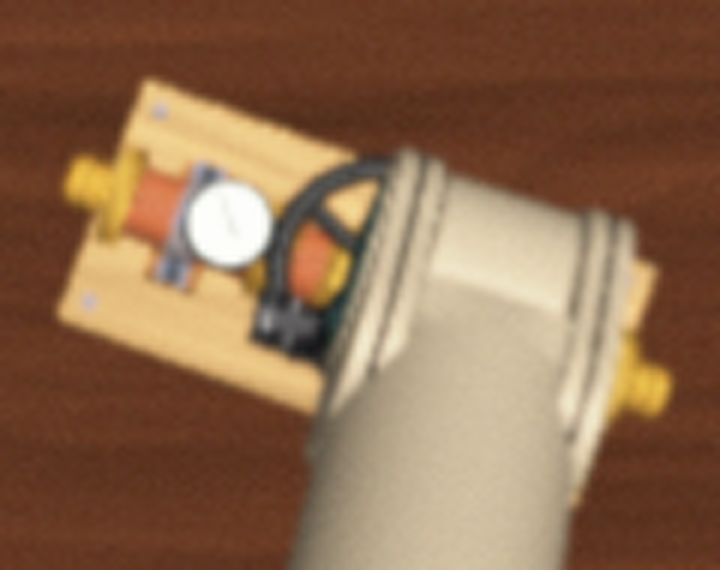

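```bash
python3 -c "
from h import *
d=load('scene5')
crop('scene5',172,180,222,222,14)
p=np.array([493.7,-168,0])
g=lambda q:(q+.5-[172,180])*14
for z in (183,156): print(g(proj(d,[p[0],p[1],z])))
print(g(proj(d,[p[0]+5,p[1],156])),g(proj(d,[p[0],p[1]+5,156])))
"
```

```text
[255.66303921 258.68793784]
[273.39688053 344.15305638]
[293.20736518 355.51961017] [289.75266233 327.32061355]
```

View pics/scene5_c172_180.png

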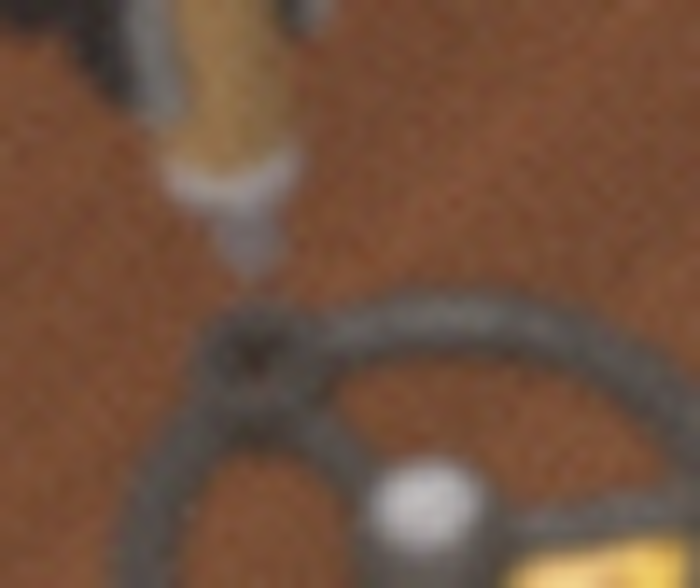

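Request:
{"fn": "carry_out", "kwargs": {"series": [[[-0.06,-0.24,0.5,0,0,0,2],[-0.06,-0.24,1.2,0,0,0,2],[-0.06,-0.24,1.8,0,0,0,2],[-0.06,-0.24,2.2,0,0,0,2],[-0.06,-0.24,2.2,0,0,0,2]]]}}

```text
clock: 5.87
eef_pos: [492.5, -171.2, 223.0]
tool_rot: [3.141, -0.003, 2.904]
force: [0.0, 0.3, -1.3]
width: 24.5
```

Request:
{"fn": "carry_out", "kwargs": {"series": [[[0,0,0,0,0,0,2],[0,0,0,0,0,0,2],[0,0,0,0,0,0,2]]]}}

```text
clock: 6.12
eef_pos: [493.6, -171.5, 224.5]
tool_rot: [3.142, 0.001, 2.904]
force: [0.4, -0.9, -1.7]
width: 25.0
```

```bash
python3 -c "
from h import *
st()
d=snap('scene','scene6');st()
crop('scene6',172,180,222,222,14)
p=read_state()['eef_pos']
g=lambda q:(q+.5-[172,180])*14
for z in (p[2]-63.3,156): print(g(proj(d,[p[0],p[1],z])))
"
```

```text
t 6.12 pos [ 493.6 -171.5  224.5] rot [3.1416e+00 6.0000e-04 2.9037e+00] F [ 0.4 -0.9 -1.7] M [ 0.04 -0.05 -0.03] w 25.0 q [ 0.23  0.46  0.07  1.88 -0.04  0.81  1.66]
t 6.17 pos [ 493.6 -171.5  224.5] rot [-3.1416e+00  5.0000e-04  2.9038e+00] F [ 0.4  0.1 -1.5] M [-0.04  0.03  0.04] w 24.8 q [ 0.23  0.46  0.07  1.88 -0.04  0.81  1.66]
[257.89651796 339.30753176]
[261.33641523 355.65395644]
```

View pics/scene6_c172_180.png

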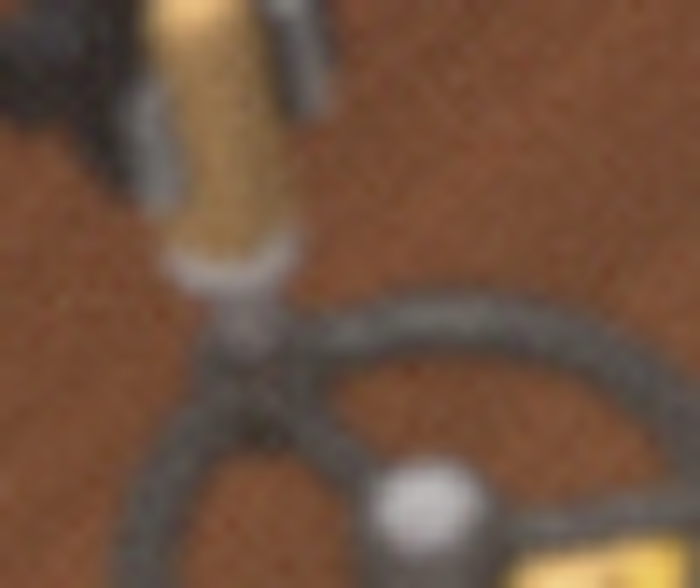

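Request:
{"fn": "carry_out", "kwargs": {"series": [[[-0.06,0.03,0.4,0,0,0,2],[-0.08,0.05,0.8,0,0,0,2],[-0.08,0.05,1.2,0,0,0,2],[-0.08,0.05,1.6,0,0,0,2],[-0.08,0.05,1.6,0,0,0,2]]]}}

```text
clock: 6.58
eef_pos: [493.6, -170.9, 207.2]
tool_rot: [3.142, -0.002, 2.904]
force: [-0.5, -0.1, -1.5]
width: 24.6
```

```bash
python3 -c "
from h import *
st()
d=snap('scene','scene7');st()
crop('scene7',172,180,222,222,14)
"
```

```text
t 6.58 pos [ 493.6 -170.9  207.2] rot [ 3.1415e+00 -1.9000e-03  2.9038e+00] F [-0.5 -0.1 -1.5] M [0.03 0.11 0.  ] w 24.6 q [ 0.23  0.48  0.07  1.9  -0.05  0.77  1.66]
t 6.63 pos [ 493.7 -171.   207.5] rot [ 3.1415e+00 -1.7000e-03  2.9038e+00] F [-1.   0.2 -2.4] M [ 0.08  0.32 -0.03] w 24.4 q [ 0.23  0.48  0.07  1.9  -0.05  0.77  1.66]
```

View pics/scene7_c172_180.png

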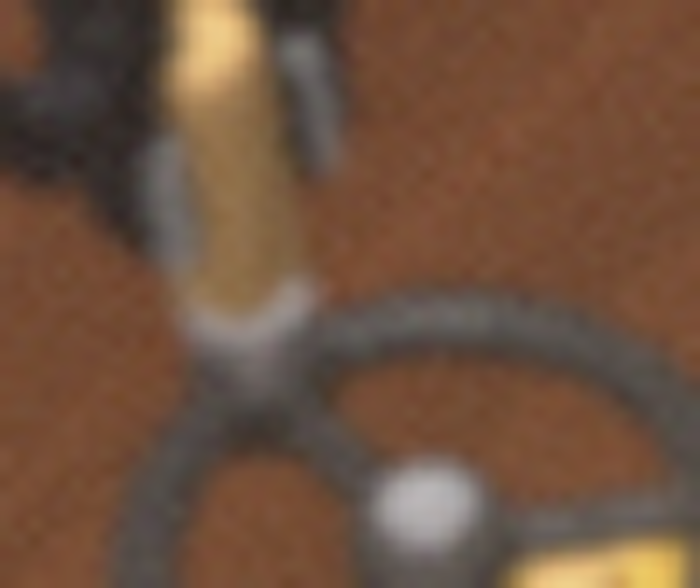

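Request:
{"fn": "carry_out", "kwargs": {"series": [[[0,0,0.5,0,0,0,2],[0,0,1.0,0,0,0,2],[0,0,1.5,0,0,0,2],[0,0,1.9,0,0,0,2],[0,0,2.0,0,0,0,2]]]}}

```text
clock: 7.05
eef_pos: [493.9, -171.0, 189.1]
tool_rot: [3.141, -0.001, 2.904]
force: [-7.3, 2.7, 20.8]
width: 24.3
```

```bash
python3 -c "
from h import *
st()
d=snap('scene','scene8');st()
crop('scene8',172,180,222,222,14)
"
```

```text
t 7.05 pos [ 493.9 -171.   189.1] rot [ 3.1413e+00 -8.0000e-04  2.9035e+00] F [-7.3  2.7 20.8] M [0.67 1.77 0.02] w 24.3 q [ 0.23  0.5   0.07  1.92 -0.05  0.72  1.66]
t 7.1 pos [ 493.8 -171.   189.2] rot [ 3.1413e+00 -8.0000e-04  2.9036e+00] F [-6.   2.5 12.1] M [0.45 1.37 0.01] w 24.8 q [ 0.23  0.5   0.07  1.92 -0.05  0.72  1.66]
```

View pics/scene8_c172_180.png

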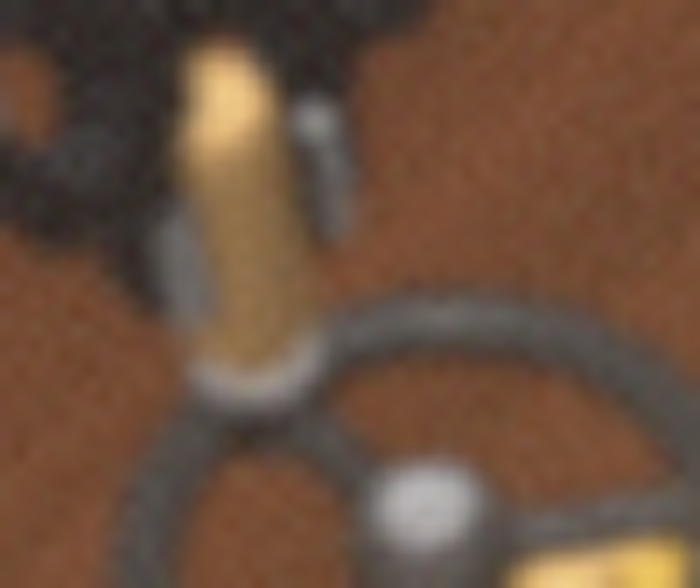

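```bash
cat > arc.py <<'E'
import sys,numpy as np
# arc.py phi0 phis... ; rel to phi0, cm, clockwise
a=[float(x) for x in sys.argv[1:]]
f=lambda p:np.array([5.6*np.cos(np.radians(p)),5.6*np.sin(np.radians(p))])
for p in a[1:]: print(p,(f(p)-f(a[0])).round(2))
E
python3 arc.py 0 5 15 25 35 45; python3 arc.py 45 50 55 60
```

```text
5.0 [-0.02  0.49]
15.0 [-0.19  1.45]
25.0 [-0.52  2.37]
35.0 [-1.01  3.21]
45.0 [-1.64  3.96]
50.0 [-0.36  0.33]
55.0 [-0.75  0.63]
60.0 [-1.16  0.89]
```

Now turning clockwise, the first 45° (at least 72° is free by the description).

Request:
{"fn": "carry_out", "kwargs": {"series": [[[0.15,0.5,-0.3,0,0,0,2],[0.0,1.45,-0.3,0,0,0,2],[-0.32,2.37,-0.3,0,0,0,2],[-0.81,3.21,-0.3,0,0,0,2],[-1.44,3.96,-0.3,0,0,0,2]]]}}

```text
clock: 7.52
eef_pos: [516.7, -136.9, 190.9]
tool_rot: [-3.14, -0.002, 2.903]
force: [-3.5, -2.9, -1.6]
width: 24.7
```

```bash
cat >> h.py <<'E'
C=np.array([547.8,-184.4])
def ck(C=C):
    s=read_state(); p=s['eef_pos'][:2]-C; r=np.hypot(*p); a=np.degrees(np.arctan2(p[1],p[0])); er=p/r; et=np.array([er[1],-er[0]])
    print('t %.2f r %.1f ang %.1f cw %.1f z %.1f Fr %.1f Fcw %.1f Fz %.1f'%(s['clock'],r,a,(166.4-a)%360,s['eef_pos'][2],s['force'][:2]@er,s['force'][:2]@et,s['force'][2]),'rot',s['tool_rot'].round(3),'w',round(s['width'],1), s['eef_pos'].round(1))
E
python3 -c "
from h import *
ck()"
```

```text
t 7.52 r 56.8 ang 123.3 cw 43.1 z 190.9 Fr -0.5 Fcw -4.5 Fz -1.6 rot [-3.140e+00 -2.000e-03  2.903e+00] w 24.7 [ 516.7 -136.9  190.9]
```

Request:
{"fn": "carry_out", "kwargs": {"series": [[[-0.36,0.33,0.2,0,0,0,2],[-0.75,0.63,0.25,0,0,0,2],[-1.16,0.89,0.25,0,0,0,2]]]}}

```text
clock: 7.77
eef_pos: [531.2, -130.5, 189.3]
tool_rot: [-3.141, 0.0, 2.904]
force: [-5.2, -2.3, 6.2]
width: 24.4
```

```bash
python3 -c "
from h import *
ck()"; for i in 60 75 90 105 120 135; do python3 arc.py $i $((i+4)) $((i+8)) $((i+12)) $((i+15));done
```

```text
t 7.77 r 56.4 ang 107.1 cw 59.3 z 189.3 Fr -0.6 Fcw -5.6 Fz 6.2 rot [-3.141  0.     2.904] w 24.4 [ 531.2 -130.5  189.3]
64.0 [-0.35  0.18]
68.0 [-0.7   0.34]
72.0 [-1.07  0.48]
75.0 [-1.35  0.56]
79.0 [-0.38  0.09]
83.0 [-0.77  0.15]
87.0 [-1.16  0.18]
90.0 [-1.45  0.19]
94.0 [-0.39 -0.01]
98.0 [-0.78 -0.05]
102.0 [-1.16 -0.12]
105.0 [-1.45 -0.19]
109.0 [-0.37 -0.11]
113.0 [-0.74 -0.25]
117.0 [-1.09 -0.42]
120.0 [-1.35 -0.56]
124.0 [-0.33 -0.21]
128.0 [-0.65 -0.44]
132.0 [-0.95 -0.69]
135.0 [-1.16 -0.89]
139.0 [-0.27 -0.29]
143.0 [-0.51 -0.59]
147.0 [-0.74 -0.91]
150.0 [-0.89 -1.16]
```

Request:
{"fn": "carry_out", "kwargs": {"series": [[[-0.35,0.18,0,0,0,0,2],[-0.7,0.34,0,0,0,0,2],[-1.07,0.48,0,0,0,0,2],[-1.35,0.56,0,0,0,0,2]]]}}

```text
clock: 8.1
eef_pos: [545.5, -128.3, 189.3]
tool_rot: [-3.141, 0.0, 2.903]
force: [-5.5, -1.1, 6.1]
width: 24.5
```

```bash
python3 -c "
from h import *
ck()"
```

```text
t 8.10 r 56.1 ang 92.3 cw 74.1 z 189.3 Fr -0.8 Fcw -5.5 Fz 6.1 rot [-3.141  0.     2.903] w 24.5 [ 545.5 -128.3  189.3]
```

Request:
{"fn": "carry_out", "kwargs": {"series": [[[-0.38,0.09,0,0,0,0,2],[-0.77,0.15,0,0,0,0,2],[-1.16,0.18,0,0,0,0,2],[-1.45,0.19,0,0,0,0,2]]]}}

```text
clock: 8.43
eef_pos: [559.8, -129.9, 189.3]
tool_rot: [-3.141, -0.0, 2.903]
force: [-4.3, -1.7, 7.8]
width: 25.0
```

```bash
python3 -c "
from h import *
ck()"
```

```text
t 8.43 r 55.8 ang 77.6 cw 88.8 z 189.3 Fr -2.6 Fcw -3.8 Fz 7.8 rot [-3.141 -0.     2.903] w 25.0 [ 559.8 -129.9  189.3]
```

Request:
{"fn": "carry_out", "kwargs": {"series": [[[-0.39,-0.01,0,0,0,0,2],[-0.78,-0.05,0,0,0,0,2],[-1.16,-0.12,0,0,0,0,2],[-1.45,-0.19,0,0,0,0,2]]]}}

```text
clock: 8.77
eef_pos: [573.0, -135.0, 189.3]
tool_rot: [-3.141, -0.001, 2.903]
force: [-6.2, -0.9, 7.3]
width: 24.3
```

```bash
python3 -c "
from h import *
ck()"
```

```text
t 8.77 r 55.5 ang 62.9 cw 103.5 z 189.3 Fr -3.6 Fcw -5.2 Fz 7.3 rot [-3.141e+00 -1.000e-03  2.903e+00] w 24.3 [ 573.  -135.   189.3]
```

Request:
{"fn": "carry_out", "kwargs": {"series": [[[-0.36,-0.15,0,0,0,0,2],[-0.73,-0.33,0,0,0,0,2],[-1.08,-0.5,0,0,0,0,2],[-1.34,-0.64,0,0,0,0,2]]]}}

```text
clock: 9.1
eef_pos: [584.7, -143.4, 189.3]
tool_rot: [3.141, -0.002, 2.904]
force: [-6.1, 0.4, 7.4]
width: 24.8
```

```bash
python3 -c "
from h import *
ck()"
```

```text
t 9.10 r 55.1 ang 48.0 cw 118.4 z 189.3 Fr -3.7 Fcw -4.8 Fz 7.4 rot [ 3.141e+00 -2.000e-03  2.904e+00] w 24.8 [ 584.7 -143.4  189.3]
```

Request:
{"fn": "carry_out", "kwargs": {"series": [[[-0.27,-0.21,0,0,0,0,2],[-0.55,-0.44,0,0,0,0,2],[-0.85,-0.69,0,0,0,0,2],[-1.06,-0.89,0,0,0,0,2]]]}}

```text
clock: 9.43
eef_pos: [593.2, -153.7, 189.3]
tool_rot: [3.14, -0.001, 2.904]
force: [-4.9, 2.2, 7.4]
width: 24.5
```

```bash
python3 -c "
from h import *
ck()
q=np.array([[516.7,-136.9],[531.2,-130.5],[545.5,-128.3],[559.8,-129.9],[573,-135],[584.7,-143.4],[493.8,-171],read_state()['eef_pos'][:2]])
from scipy.optimize import least_squares as L
r=L(lambda x:np.hypot(*(q-x).T)-56,[547,-184]);print(r.x,r.fun.round(2))
r=L(lambda x:np.hypot(*(q-x[:2]).T)-x[2],[547,-184,56]);print(r.x,r.fun.round(2))
"
```

```text
t 9.43 r 54.8 ang 34.1 cw 132.3 z 189.3 Fr -2.8 Fcw -4.6 Fz 7.4 rot [ 3.140e+00 -1.000e-03  2.904e+00] w 24.5 [ 593.2 -153.7  189.3]
[ 547.0630059  -184.48534545] [ 0.45  0.27  0.21  0.05 -0.13 -0.28 -1.06 -0.56]
[ 546.87543014 -182.67330193   54.48422056] [ 0.34 -0.01 -0.09 -0.15 -0.12  0.04 -0.14  0.13]
```

Request:
{"fn": "carry_out", "kwargs": {"series": [[[-0.23,-0.31,0,0,0,0,2],[-0.45,-0.64,0,0,0,0,2],[-0.67,-0.96,0,0,0,0,2],[-0.82,-1.21,0,0,0,0,2]]]}}

```text
clock: 9.77
eef_pos: [599.1, -166.4, 189.3]
tool_rot: [3.138, -0.0, 2.905]
force: [-3.4, 3.6, 6.1]
width: 24.7
```

```bash
sed -i 's/^C=.*/C=np.array([546.5,-184.0])/' h.py; python3 -c "
from h import *
ck()"; for i in 150 165 180 195 210 225 240 255 270 285 300 315 330 345; do python3 arc.py $i $((i+4)) $((i+8)) $((i+12)) $((i+15)) | tr '\n' ' ';echo;done
```

```text
t 9.77 r 55.5 ang 18.5 cw 147.9 z 189.3 Fr -2.0 Fcw -4.5 Fz 6.1 rot [ 3.138 -0.     2.905] w 24.7 [ 599.1 -166.4  189.3]
154.0 [-0.18 -0.35] 158.0 [-0.34 -0.7 ] 162.0 [-0.48 -1.07] 165.0 [-0.56 -1.35] 
169.0 [-0.09 -0.38] 173.0 [-0.15 -0.77] 177.0 [-0.18 -1.16] 180.0 [-0.19 -1.45] 
184.0 [ 0.01 -0.39] 188.0 [ 0.05 -0.78] 192.0 [ 0.12 -1.16] 195.0 [ 0.19 -1.45] 
199.0 [ 0.11 -0.37] 203.0 [ 0.25 -0.74] 207.0 [ 0.42 -1.09] 210.0 [ 0.56 -1.35] 
214.0 [ 0.21 -0.33] 218.0 [ 0.44 -0.65] 222.0 [ 0.69 -0.95] 225.0 [ 0.89 -1.16] 
229.0 [ 0.29 -0.27] 233.0 [ 0.59 -0.51] 237.0 [ 0.91 -0.74] 240.0 [ 1.16 -0.89] 
244.0 [ 0.35 -0.18] 248.0 [ 0.7  -0.34] 252.0 [ 1.07 -0.48] 255.0 [ 1.35 -0.56] 
259.0 [ 0.38 -0.09] 263.0 [ 0.77 -0.15] 267.0 [ 1.16 -0.18] 270.0 [ 1.45 -0.19] 
274.0 [0.39 0.01] 278.0 [0.78 0.05] 282.0 [1.16 0.12] 285.0 [1.45 0.19] 
289.0 [0.37 0.11] 293.0 [0.74 0.25] 297.0 [1.09 0.42] 300.0 [1.35 0.56] 
304.0 [0.33 0.21] 308.0 [0.65 0.44] 312.0 [0.95 0.69] 315.0 [1.16 0.89] 
319.0 [0.27 0.29] 323.0 [0.51 0.59] 327.0 [0.74 0.91] 330.0 [0.89 1.16] 
334.0 [0.18 0.35] 338.0 [0.34 0.7 ] 342.0 [0.48 1.07] 345.0 [0.56 1.35] 
349.0 [0.09 0.38] 353.0 [0.15 0.77] 357.0 [0.18 1.16] 360.0 [0.19 1.45]
```

Request:
{"fn": "carry_out", "kwargs": {"series": [[[-0.15,-0.35,0,0,0,0,2],[-0.3,-0.7,0,0,0,0,2],[-0.44,-1.07,0,0,0,0,2],[-0.52,-1.35,0,0,0,0,2]]]}}

```text
clock: 10.1
eef_pos: [601.6, -180.3, 189.3]
tool_rot: [3.137, 0.001, 2.905]
force: [-1.7, 4.3, 5.1]
width: 24.8
```

```bash
python3 -c "
from h import *
ck()"
```

```text
t 10.10 r 55.3 ang 3.9 cw 162.5 z 189.3 Fr -1.4 Fcw -4.4 Fz 5.1 rot [3.137e+00 1.000e-03 2.905e+00] w 24.8 [ 601.6 -180.3  189.3]
```

Request:
{"fn": "carry_out", "kwargs": {"series": [[[-0.09,-0.38,0,0,0,0,2],[-0.15,-0.77,0,0,0,0,2],[-0.18,-1.16,0,0,0,0,2],[-0.19,-1.45,0,0,0,0,2]]]}}

```text
clock: 10.43
eef_pos: [600.6, -194.6, 189.3]
tool_rot: [3.137, 0.002, 2.906]
force: [-0.9, 5.3, 5.1]
width: 24.5
```

```bash
python3 -c "
from h import *
ck()"
```

```text
t 10.43 r 55.1 ang -11.1 cw 177.5 z 189.3 Fr -1.9 Fcw -5.0 Fz 5.1 rot [3.137e+00 2.000e-03 2.906e+00] w 24.5 [ 600.6 -194.6  189.3]
```

Request:
{"fn": "carry_out", "kwargs": {"series": [[[0.01,-0.39,0,0,0,0,2],[0.07,-0.78,0,0,0,0,2],[0.14,-1.16,0,0,0,0,2],[0.22,-1.45,0,0,0,0,2]]]}}

```text
clock: 10.77
eef_pos: [597.1, -205.2, 189.4]
tool_rot: [3.132, 0.004, 2.906]
force: [5.6, 13.4, 3.1]
width: 24.8
```

```bash
python3 -c "
from h import *
ck()"
```

```text
t 10.77 r 54.9 ang -22.7 cw 189.1 z 189.4 Fr -0.0 Fcw -14.5 Fz 3.1 rot [3.132 0.004 2.906] w 24.8 [ 597.1 -205.2  189.4]
```

Request:
{"fn": "carry_out", "kwargs": {"series": [[[0.11,-0.37,0,0,0,0,2],[0.25,-0.74,0,0,0,0,2],[0.42,-1.09,0,0,0,0,2],[0.56,-1.35,0,0,0,0,2]]]}}

```text
clock: 11.1
eef_pos: [595.4, -206.6, 189.8]
tool_rot: [3.119, 0.012, 2.913]
force: [15.3, 27.2, -0.4]
width: 24.4
```

```bash
python3 -c "
from h import *
ck()"
```

```text
t 11.10 r 53.9 ang -24.8 cw 191.2 z 189.8 Fr 2.4 Fcw -31.1 Fz -0.4 rot [3.119 0.012 2.913] w 24.4 [ 595.4 -206.6  189.8]
```

Request:
{"fn": "carry_out", "kwargs": {"series": [[[-0.3,0.6,0,0,0,0,2],[-0.5,1.2,0,0,0,0,2],[-0.56,1.5,0,0,0,0,2],[-0.56,1.5,0.0,0,0,0,2]]]}}

```text
clock: 11.43
eef_pos: [597.1, -205.1, 189.5]
tool_rot: [3.136, 0.004, 2.907]
force: [2.6, 7.7, 4.7]
width: 24.7
```

```bash
python3 -c "
from h import *
ck()
snap('scene','scene9');snap('top','top9');ck()
crop('scene9',160,180,240,240,10);crop('top9',240,160,360,255,6)"
```

```text
t 11.43 r 54.8 ang -22.7 cw 189.1 z 189.5 Fr -0.5 Fcw -8.1 Fz 4.7 rot [3.136 0.004 2.907] w 24.7 [ 597.1 -205.1  189.5]
t 11.53 r 54.8 ang -22.7 cw 189.1 z 189.5 Fr -0.6 Fcw -8.1 Fz 4.2 rot [3.135 0.004 2.907] w 24.7 [ 597.1 -205.2  189.5]
```

View pics/scene9_c160_180.png

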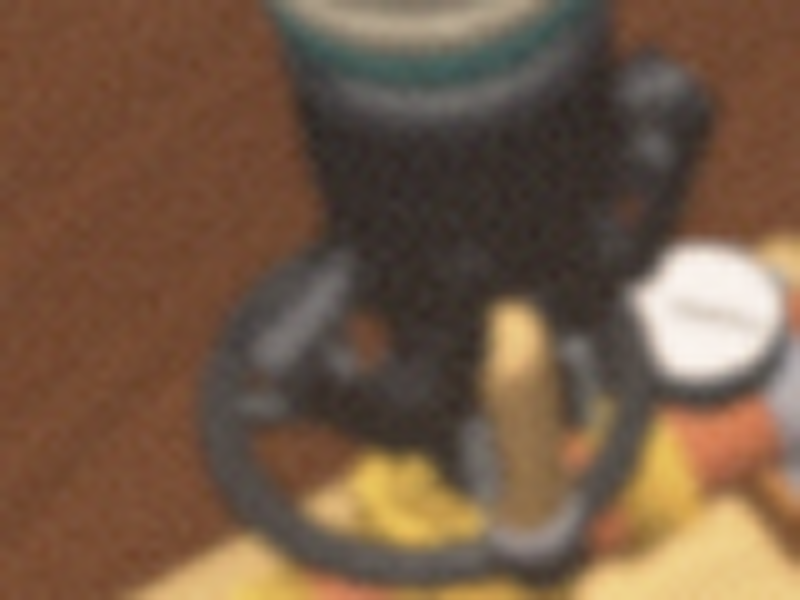

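View pics/top9_c240_160.png

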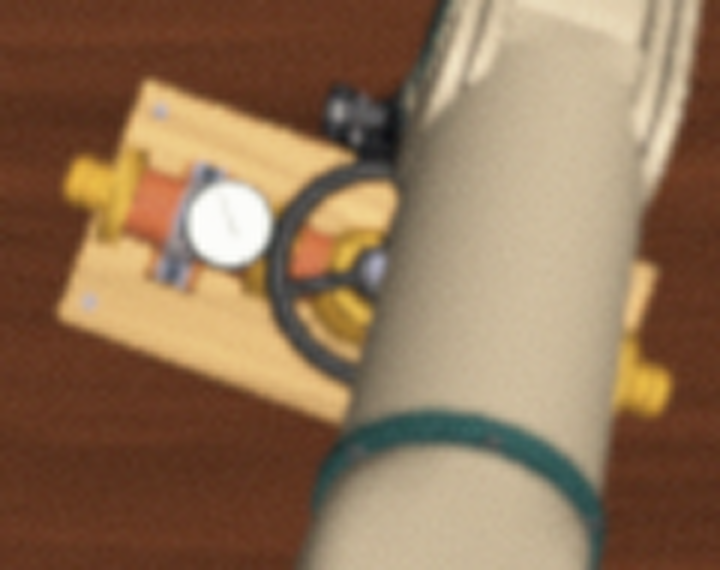

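```bash
cat >> h.py <<'E'
def plan(a_list,C=C,r=55.8,k=3.0):
    "a_list: world hole angles deg for rows; prints tool cm rows"
    s=read_state(); cmd=s['eef_pos'][:2]-s['force'][:2]/k
    p=s['eef_pos'][:2]-C; ck()
    y=2.9038; X=np.array([np.cos(y),np.sin(y)]); Y=np.array([np.sin(y),-np.cos(y)])
    for a in a_list:
        d=C+r*np.array([np.cos(np.radians(a)),np.sin(np.radians(a))])-cmd
        print([round(d@X/10,2),round(d@Y/10,2)],a)
E
python3 -c "
from h import *
plan([-18,-8,2,14,26])"
```

```text
t 11.53 r 54.8 ang -22.7 cw 189.1 z 189.5 Fr -0.6 Fcw -8.1 Fz 4.2 rot [3.135 0.004 2.907] w 24.7 [ 597.1 -205.2  189.5]
[np.float64(-0.17), np.float64(0.71)] -18
[np.float64(-0.16), np.float64(1.68)] -8
[np.float64(0.02), np.float64(2.64)] 2
[np.float64(0.45), np.float64(3.72)] 14
[np.float64(1.09), np.float64(4.69)] 26
```

Request:
{"fn": "carry_out", "kwargs": {"series": [[[-0.17,0.71,0.05,0,0,0,2],[-0.16,1.68,0.05,0,0,0,2],[0.02,2.64,0.05,0,0,0,2],[0.45,3.72,0.05,0,0,0,2],[1.09,4.69,0.05,0,0,0,2]]]}}

```text
clock: 11.95
eef_pos: [597.1, -165.9, 189.6]
tool_rot: [-3.137, 0.009, 2.902]
force: [2.6, -4.4, 1.5]
width: 25.0
```

```bash
python3 -c "
from h import *
plan([38,50,62,74,86])"
```

```text
t 11.95 r 53.7 ang 19.7 cw 146.7 z 189.6 Fr 0.9 Fcw 5.0 Fz 1.5 rot [-3.137  0.009  2.902] w 25.0 [ 597.1 -165.9  189.6]
[np.float64(0.91), np.float64(1.3)] 38
[np.float64(1.89), np.float64(1.93)] 50
[np.float64(2.99), np.float64(2.33)] 62
[np.float64(4.14), np.float64(2.5)] 74
[np.float64(5.31), np.float64(2.43)] 86
```

Request:
{"fn": "carry_out", "kwargs": {"series": [[[0.9,1.3,0.1,0,0,0,2],[1.89,1.93,0.1,0,0,0,2],[2.99,2.33,0.1,0,0,0,2],[4.14,2.5,0.1,0,0,0,2],[5.31,2.43,0.1,0,0,0,2]]]}}

```text
clock: 12.37
eef_pos: [553.2, -128.7, 189.5]
tool_rot: [-3.139, 0.014, 2.903]
force: [5.5, -5.1, 4.7]
width: 25.0
```

```bash
python3 -c "
from h import *
plan([98,110,122,134,146])"
```

```text
t 12.37 r 55.7 ang 83.1 cw 83.3 z 189.5 Fr -4.4 Fcw 6.1 Fz 4.7 rot [-3.139  0.014  2.903] w 25.0 [ 553.2 -128.7  189.5]
[np.float64(1.19), np.float64(-0.46)] 98
[np.float64(2.22), np.float64(-1.0)] 110
[np.float64(3.12), np.float64(-1.75)] 122
[np.float64(3.84), np.float64(-2.66)] 134
[np.float64(4.36), np.float64(-3.71)] 146
```

Request:
{"fn": "carry_out", "kwargs": {"series": [[[1.19,-0.46,0,0,0,0,2],[2.22,-1.0,0,0,0,0,2],[3.12,-1.75,0,0,0,0,2],[3.84,-2.66,0,0,0,0,2],[4.36,-3.71,0,0,0,0,2]]]}}

```text
clock: 12.78
eef_pos: [502.1, -150.5, 189.5]
tool_rot: [3.139, 0.011, 2.906]
force: [5.1, 3.7, 8.7]
width: 24.6
```

```bash
python3 -c "
from h import *
plan([158,170,182,194,206])"
```

```text
t 12.78 r 55.6 ang 143.0 cw 23.4 z 189.5 Fr -1.9 Fcw 6.0 Fz 8.7 rot [3.139 0.011 2.906] w 24.6 [ 502.1 -150.5  189.5]
[np.float64(0.28), np.float64(-1.24)] 158
[np.float64(0.33), np.float64(-2.4)] 170
[np.float64(0.13), np.float64(-3.55)] 182
[np.float64(-0.3), np.float64(-4.64)] 194
[np.float64(-0.94), np.float64(-5.61)] 206
```

Request:
{"fn": "carry_out", "kwargs": {"series": [[[0.28,-1.24,0,0,0,0,2],[0.33,-2.4,0,0,0,0,2],[0.13,-3.55,0,0,0,0,2],[-0.3,-4.64,0,0,0,0,2],[-0.94,-5.61,0,0,0,0,2]]]}}

```text
clock: 13.2
eef_pos: [495.5, -207.0, 189.3]
tool_rot: [3.139, 0.005, 2.905]
force: [-0.3, 7.3, 14.4]
width: 24.8
```

```bash
python3 -c "
from h import *
plan([218,230,242,254,266])"
```

```text
t 13.20 r 55.9 ang -155.8 cw 322.2 z 189.3 Fr -2.7 Fcw 6.8 Fz 14.4 rot [3.139 0.005 2.905] w 24.8 [ 495.5 -207.   189.3]
[np.float64(-0.88), np.float64(-0.71)] 218
[np.float64(-1.87), np.float64(-1.33)] 230
[np.float64(-2.96), np.float64(-1.74)] 242
[np.float64(-4.12), np.float64(-1.91)] 254
[np.float64(-5.28), np.float64(-1.84)] 266
```

Request:
{"fn": "carry_out", "kwargs": {"series": [[[-0.88,-0.71,-0.08,0,0,0,2],[-1.87,-1.33,-0.1,0,0,0,2],[-2.96,-1.74,-0.1,0,0,0,2],[-4.12,-1.91,-0.1,0,0,0,2],[-5.28,-1.84,-0.1,0,0,0,2]]]}}

```text
clock: 13.62
eef_pos: [539.4, -238.9, 189.4]
tool_rot: [3.141, -0.001, 2.903]
force: [-4.9, 3.3, 12.6]
width: 24.4
```

```bash
python3 -c "
from h import *
plan([278,290,302,314,326])"
```

```text
t 13.62 r 55.4 ang -97.4 cw 263.8 z 189.4 Fr -2.7 Fcw 5.3 Fz 12.6 rot [ 3.141e+00 -1.000e-03  2.903e+00] w 24.4 [ 539.4 -238.9  189.4]
[np.float64(-1.27), np.float64(0.39)] 278
[np.float64(-2.31), np.float64(0.93)] 290
[np.float64(-3.2), np.float64(1.67)] 302
[np.float64(-3.93), np.float64(2.58)] 314
[np.float64(-4.45), np.float64(3.63)] 326
```

Request:
{"fn": "carry_out", "kwargs": {"series": [[[-1.27,0.39,-0.05,0,0,0,2],[-2.31,0.93,-0.05,0,0,0,2],[-3.2,1.67,-0.05,0,0,0,2],[-3.93,2.58,-0.05,0,0,0,2],[-4.45,3.63,-0.05,0,0,0,2]]]}}

```text
clock: 14.03
eef_pos: [590.7, -217.1, 189.4]
tool_rot: [-3.137, -0.001, 2.902]
force: [-5.8, -3.7, 7.3]
width: 24.4
```

```bash
python3 -c "
from h import *
plan([338,350,362,374,386])"
```

```text
t 14.03 r 55.3 ang -36.8 cw 203.2 z 189.4 Fr -2.4 Fcw 6.5 Fz 7.3 rot [-3.137e+00 -1.000e-03  2.902e+00] w 24.4 [ 590.7 -217.1  189.4]
[np.float64(-0.28), np.float64(1.2)] 338
[np.float64(-0.33), np.float64(2.36)] 350
[np.float64(-0.14), np.float64(3.51)] 362
[np.float64(0.29), np.float64(4.6)] 374
[np.float64(0.94), np.float64(5.57)] 386
```

Request:
{"fn": "carry_out", "kwargs": {"series": [[[-0.28,1.2,0,0,0,0,2],[-0.33,2.36,0,0,0,0,2],[-0.14,3.51,0,0,0,0,2],[0.29,4.6,0,0,0,0,2],[0.94,5.57,0,0,0,0,2]]]}}

```text
clock: 14.45
eef_pos: [596.9, -161.5, 189.5]
tool_rot: [-3.136, 0.005, 2.902]
force: [-0.5, -6.0, 1.8]
width: 24.8
```

```bash
python3 -c "
from h import *
plan([38,50,62,74,86])"
```

```text
t 14.45 r 55.2 ang 24.0 cw 142.4 z 189.5 Fr -2.9 Fcw 5.3 Fz 1.8 rot [-3.136  0.005  2.902] w 24.8 [ 596.9 -161.5  189.5]
[np.float64(0.88), np.float64(0.8)] 38
[np.float64(1.86), np.float64(1.43)] 50
[np.float64(2.95), np.float64(1.83)] 62
[np.float64(4.11), np.float64(2.0)] 74
[np.float64(5.27), np.float64(1.93)] 86
```

Request:
{"fn": "carry_out", "kwargs": {"series": [[[0.88,0.8,0.1,0,0,0,2],[1.86,1.43,0.1,0,0,0,2],[2.95,1.83,0.1,0,0,0,2],[4.11,2.0,0.1,0,0,0,2],[5.27,1.93,0.1,0,0,0,2]]]}}

```text
clock: 14.87
eef_pos: [553.6, -128.9, 189.6]
tool_rot: [-3.139, 0.012, 2.903]
force: [4.7, -3.7, 1.8]
width: 24.9
```

```bash
python3 -c "
from h import *
plan([98,110,122,134,146])"
```

```text
t 14.87 r 55.6 ang 82.7 cw 83.7 z 189.6 Fr -3.0 Fcw 5.1 Fz 1.8 rot [-3.139  0.012  2.903] w 24.9 [ 553.6 -128.9  189.6]
[np.float64(1.27), np.float64(-0.42)] 98
[np.float64(2.3), np.float64(-0.96)] 110
[np.float64(3.2), np.float64(-1.71)] 122
[np.float64(3.92), np.float64(-2.62)] 134
[np.float64(4.44), np.float64(-3.67)] 146
```

Request:
{"fn": "carry_out", "kwargs": {"series": [[[1.27,-0.42,0.08,0,0,0,2],[2.3,-0.96,0.08,0,0,0,2],[3.2,-1.71,0.08,0,0,0,2],[3.92,-2.62,0.08,0,0,0,2],[4.44,-3.67,0.08,0,0,0,2]]]}}

```text
clock: 15.28
eef_pos: [502.6, -150.4, 189.4]
tool_rot: [3.139, 0.012, 2.906]
force: [4.1, 4.4, 9.9]
width: 24.9
```

```bash
python3 -c "
from h import *
plan([158,170,182,194,206])"
```

```text
t 15.28 r 55.3 ang 142.6 cw 23.8 z 189.4 Fr -0.6 Fcw 6.0 Fz 9.9 rot [3.139 0.012 2.906] w 24.9 [ 502.6 -150.4  189.4]
[np.float64(0.36), np.float64(-1.25)] 158
[np.float64(0.41), np.float64(-2.41)] 170
[np.float64(0.21), np.float64(-3.56)] 182
[np.float64(-0.22), np.float64(-4.65)] 194
[np.float64(-0.86), np.float64(-5.62)] 206
```

Request:
{"fn": "carry_out", "kwargs": {"series": [[[0.36,-1.25,0,0,0,0,2],[0.41,-2.41,0,0,0,0,2],[0.21,-3.56,0,0,0,0,2],[-0.22,-4.65,0,0,0,0,2],[-0.86,-5.62,0,0,0,0,2]]]}}

```text
clock: 15.7
eef_pos: [495.4, -206.9, 189.3]
tool_rot: [3.139, 0.006, 2.905]
force: [-0.4, 7.2, 15.5]
width: 24.7
```

```bash
python3 -c "
from h import *
plan([218,230,242,254,266])"
```

```text
t 15.70 r 56.0 ang -155.9 cw 322.3 z 189.3 Fr -2.5 Fcw 6.7 Fz 15.5 rot [3.139 0.006 2.905] w 24.7 [ 495.4 -206.9  189.3]
[np.float64(-0.9), np.float64(-0.72)] 218
[np.float64(-1.88), np.float64(-1.34)] 230
[np.float64(-2.97), np.float64(-1.75)] 242
[np.float64(-4.13), np.float64(-1.92)] 254
[np.float64(-5.29), np.float64(-1.84)] 266
```

Request:
{"fn": "carry_out", "kwargs": {"series": [[[-0.9,-0.72,-0.1,0,0,0,2],[-1.88,-1.34,-0.15,0,0,0,2],[-2.97,-1.75,-0.15,0,0,0,2],[-4.13,-1.92,-0.15,0,0,0,2],[-5.29,-1.84,-0.15,0,0,0,2]]]}}

```text
clock: 16.12
eef_pos: [538.7, -238.8, 189.4]
tool_rot: [3.141, -0.002, 2.903]
force: [-5.0, 2.3, 12.2]
width: 24.4
```

```bash
python3 -c "
from h import *
plan([278,290,302,314,322])"
```

```text
t 16.12 r 55.3 ang -98.1 cw 264.5 z 189.4 Fr -1.6 Fcw 5.2 Fz 12.2 rot [ 3.141e+00 -2.000e-03  2.903e+00] w 24.4 [ 538.7 -238.8  189.4]
[np.float64(-1.34), np.float64(0.36)] 278
[np.float64(-2.38), np.float64(0.9)] 290
[np.float64(-3.27), np.float64(1.64)] 302
[np.float64(-4.0), np.float64(2.56)] 314
[np.float64(-4.37), np.float64(3.24)] 322
```

Request:
{"fn": "carry_out", "kwargs": {"series": [[[-1.34,0.36,-0.05,0,0,0,2],[-2.38,0.9,-0.05,0,0,0,2],[-3.27,1.64,-0.05,0,0,0,2],[-4.0,2.56,-0.05,0,0,0,2],[-4.37,3.24,-0.05,0,0,0,2]]]}}

```text
clock: 16.53
eef_pos: [589.2, -219.1, 189.4]
tool_rot: [-3.139, -0.001, 2.903]
force: [-5.5, -1.7, 6.6]
width: 24.7
```

```bash
python3 -c "
from h import *
plan([328,332,336,339,340])"
```

```text
t 16.53 r 55.3 ang -39.4 cw 205.8 z 189.4 Fr -3.2 Fcw 4.9 Fz 6.6 rot [-3.139e+00 -1.000e-03  2.903e+00] w 24.7 [ 589.2 -219.1  189.4]
[np.float64(-0.16), np.float64(0.55)] 328
[np.float64(-0.27), np.float64(0.92)] 332
[np.float64(-0.35), np.float64(1.3)] 336
[np.float64(-0.39), np.float64(1.59)] 339
[np.float64(-0.41), np.float64(1.69)] 340
```

Request:
{"fn": "carry_out", "kwargs": {"series": [[[-0.16,0.55,0,0,0,0,2],[-0.27,0.92,0,0,0,0,2],[-0.35,1.3,0,0,0,0,2],[-0.39,1.59,0,0,0,0,2],[-0.39,1.59,0,0,0,0,2]]]}}

```text
clock: 16.95
eef_pos: [597.7, -203.7, 189.4]
tool_rot: [-3.14, 0.002, 2.904]
force: [-2.5, -2.4, 5.1]
width: 24.8
```

```bash
python3 -c "
from h import *
ck()
snap('scene','scene10');snap('top','top10');ck()
for n in('9','10'): 
  crop('top'+n,275,190,311,232,16); 
a,b=[cv2.imread('pics/top%s_c275_190.png'%n) for n in('9','10')]
cv2.imwrite('pics/cmp10.png',cv2.resize(np.hstack([a,b]),(720,420)))
"
```

```text
t 16.95 r 54.8 ang -21.0 cw 187.4 z 189.4 Fr -1.5 Fcw 3.1 Fz 5.1 rot [-3.140e+00  2.000e-03  2.904e+00] w 24.8 [ 597.7 -203.7  189.4]
t 17.05 r 54.8 ang -21.0 cw 187.4 z 189.4 Fr -0.1 Fcw 3.9 Fz 4.9 rot [-3.141e+00  2.000e-03  2.903e+00] w 24.4 [ 597.7 -203.7  189.4]
```

View pics/cmp10.png

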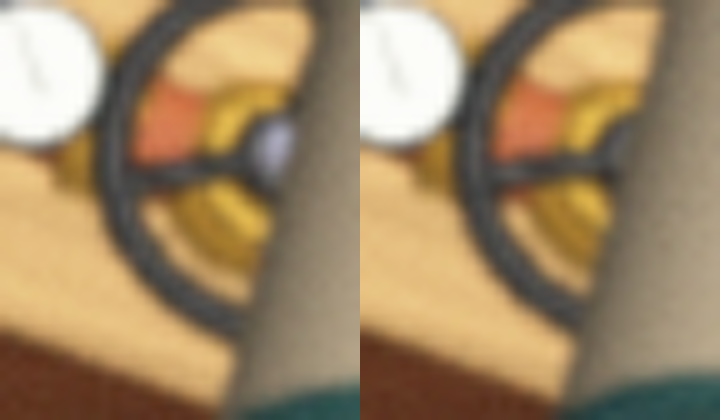

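```bash
cat > ang.py <<'E'
from h import *
import sys
def spoke(n,z=149,c=(543.4,-182.2)):
    d=load(n); g=cv2.cvtColor(d['img'],cv2.COLOR_BGR2GRAY).astype(np.float32); b=np.degrees
    A=np.arange(60,125,0.25); prof=0
    for r in range(20,46,2):
        P=np.array([[c[0]+r*np.cos(np.radians(a)),c[1]+r*np.sin(np.radians(a)),z] for a in A])
        T=np.linalg.inv(d['T']); q=cv2.projectPoints(P,cv2.Rodrigues(T[:3,:3])[0],T[:3,3],d['mtx'],d['dist'])[0][:,0].astype(np.float32)
        prof=prof+cv2.remap(g,q[:,0].copy(),q[:,1].copy(),cv2.INTER_CUBIC)[:,0]
    return A,prof
A,p9=spoke('top9'); i=p9.argmin(); print('9',A[i])
for n in sys.argv[1:]:
    A,p=spoke(n); print(n,A[p.argmin()])
    w=lambda p:(lambda m:(A[m]@(p[m].max()-p[m]))/(p[m].max()-p[m]).sum())(abs(A-A[p.argmin()])<7)
    print('centroid',w(p9),w(p),'xcorr',min(np.arange(-60,61),key=lambda k:((np.roll(p9,k)-p)[65:-65]**2).mean())*.25)
E
python3 ang.py top10
```

```text
9 98.5
top10 95.5
centroid 98.77346871928316 96.43919688965693 xcorr -1.5
```

Request:
{"fn": "carry_out", "kwargs": {"series": [[[-0.01,0.1,0,0,0,0,2],[-0.02,0.22,0,0,0,0,2],[-0.02,0.22,0,0,0,0,2],[-0.02,0.22,0,0,0,0,2]]]}}

```text
clock: 17.38
eef_pos: [598.4, -201.2, 189.4]
tool_rot: [-3.141, 0.002, 2.904]
force: [-0.7, -4.0, 5.5]
width: 24.4
```

```bash
python3 -c "
from h import *
ck()
snap('top','top11')"; python3 ang.py top11
```

```text
t 17.38 r 54.7 ang -18.3 cw 184.7 z 189.4 Fr 0.6 Fcw 4.0 Fz 5.5 rot [-3.141e+00  2.000e-03  2.904e+00] w 24.4 [ 598.4 -201.2  189.4]
9 98.5
top11 101.0
centroid 98.77346871928316 100.34446992542796 xcorr 0.75
```

```bash
python3 -c "
from h import *
for i in range(6): snap('top','t12_%d'%i)
ck(); snap('scene','scene12'); crop('scene12',160,180,240,240,10)"; python3 ang.py t12_0 t12_1 t12_2 t12_3 t12_4 t12_5 | grep cent
```

```text
t 17.73 r 54.7 ang -18.3 cw 184.7 z 189.4 Fr 1.1 Fcw 3.6 Fz 4.6 rot [-3.141e+00  2.000e-03  2.903e+00] w 24.5 [ 598.4 -201.2  189.4]
centroid 98.77346871928316 99.60782367576724 xcorr 0.5
centroid 98.77346871928316 100.09221182851407 xcorr 0.75
centroid 98.77346871928316 99.99618414267555 xcorr 0.75
centroid 98.77346871928316 99.72997647147808 xcorr 0.75
centroid 98.77346871928316 100.02861588708602 xcorr 0.75
centroid 98.77346871928316 100.14800870230003 xcorr 0.75
```

View pics/scene12_c160_180.png

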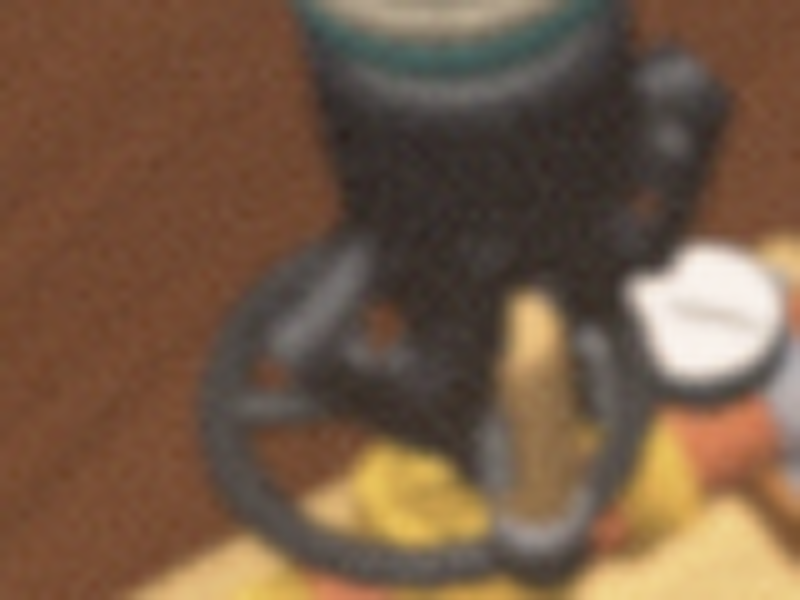

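Request:
{"fn": "carry_out", "kwargs": {"series": [[[0.01,-0.07,0,0,0,0,2],[0.01,-0.07,0,0,0,0,2],[0.01,-0.07,0,0,0,0,2],[0.01,-0.07,0,0,0,0,2]]]}}

```text
clock: 18.12
eef_pos: [598.4, -201.3, 189.4]
tool_rot: [3.141, 0.002, 2.904]
force: [-0.4, -2.8, 5.0]
width: 24.8
```

```bash
python3 -c "
from h import *
ck()
snap('top','top13');ck();finish_job()"; python3 ang.py top13
```

```text
t 18.12 r 54.7 ang -18.4 cw 184.8 z 189.4 Fr 0.5 Fcw 2.8 Fz 5.0 rot [3.141e+00 2.000e-03 2.904e+00] w 24.8 [ 598.4 -201.3  189.4]
t 18.17 r 54.7 ang -18.4 cw 184.8 z 189.4 Fr 0.6 Fcw 3.3 Fz 4.6 rot [3.141e+00 2.000e-03 2.904e+00] w 24.6 [ 598.4 -201.3  189.4]
the job is handed in; nothing more can be done
9 98.5
top13 99.75
centroid 98.77346871928316 99.63924219686317 xcorr 0.5
```

The job is handed in at 18.2 s. I took the pale crank handle out of the tool block, pushed its pin fully home in the wheel rim, wound the valve shut to its stop and backed it off two turns. The gripper is still holding the handle in the wheel.

- **Stop:** it came up about half a turn clockwise from the start. The tangential force rose from about 5 N to 31 N with no further movement, and I then eased it to 8 N before backing off.
- **Two turns:** the wheel spoke in the top camera now stands 0.5–1.3° past where it stood at the stop, depending on how I measure it. That agrees with the arm reading once about 3° of estimated play between pin and hole is allowed for. My first halt was about 2° short and I corrected it.
- **Handle home:** the tool height is 189.4 mm, against the 189.3 mm I expected for a fully seated pin. It is still pressing down with about 5 N. The handle lifted about 1.7 mm early in the winding and I pushed it back home straight away.
- **Camera disagreement:** the two cameras differed by about 4–6 mm in absolute position. I used the offset from handle to hole, where they agreed to 1 mm.
- **Other things on the bench:** I never moved against the awl, the look-alikes or anything else, but I took no final picture of that end of the bench.

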